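# Load the sloped finishing stand

## Robot

A 6-joint arm with a two-finger parallel gripper is mounted at the origin on a cart in front of the work surface, level with it; the furniture and walls round the work are solid. World frame = base frame: x ahead of the robot, y to its left, z up, the work surface at z = 0. Lengths are in m, angles in rad, forces in N, time in s.
With the tool pointing down it reaches from about 0.375 to 0.975 m from the base axis. Payload 3.8 kg.
Tool frame: the origin (TCP) lies on the centre line of the jaws, within the pads' length; the fingertips stand 19 mm ahead of it and the grasp point (between the pads) is the TCP; z points along the fingers, x is the direction in which the jaws open and shut, and the axes are right-handed (so a half turn about z gives the same grasp; the last joint's range is limited). The gripper opens to 88 mm and grips with 3 to 60 N. Pads are 18 mm wide; open, the fingers measure 123 mm over their backs; the gripper's body (75 mm by 187 mm) begins 45 mm behind the grasp point.
Start: joints at [-1.251, 0.264, 1.604, -0, 1.274, -0.037], TCP at [0.236, -0.632, 0.258] pointing down, gripper open.
Joint ranges: [-2.63, 2.63], [-0.94, 2.18], [0.31, 2.57], [-1.31, 4.45], [0, 2.66], [-2.55, 2.55]. Speed limits (rad/s): [2.57, 2.57, 3.14, 3.14, 3.14, 3.14].

## Interface

Orientations are given as a unit quaternion [x, y, z, w].
In Python, from rig import env, capture, calibration, ticket, trace gives the robot as it stands. The module is installed in compiled form; this text tells all that it offers.
- The arm moves only by the shell command python3 -m inch 'ROWS' [FORCE]. ROWS is JSON, a list of rows, each a list of 7 numbers: the shift along the world's x, y, z in m, then the turn, a rotation vector about the world's x, y, z in rad, then the finger opening in m, from 0 to 0.0881. A call has 1 to 12 rows; each row is the pose to reach, as a shift and turn from the pose commanded when the call began; what a row does not reach only later rows make up. A row lasts 1/12 s, in which the tool goes at most 41.7 mm and 7.16 degrees, less where a joint would pass 70% of its speed; a pose out of reach is approached as far as the arm can. A call with a gripper value outside its range is refused whole. The fingers move at their own pace and stop on an object; FORCE is the grip in N (left out, the last holds). Time passes only in rows, so rows that repeat a pose let the fingers close. It gives the time, the measured TCP pose, the force and the opening at its end, in the units of the state.
- env.observe(): the state, without advancing time (a new reading comes with each control period).
- capture(name): name is "scene" or "side" or "wrist"; returns the picture (420x560x3 uint8, blue, green, red); there is no depth.
- calibration(name): a dict with "K" (3x3 intrinsics, pixels), "world_to_cam" (4x4, takes a point from world to camera coordinates); the wrist camera has in their place "tool_from_camera" (4x4, takes a point from camera to tool coordinates, whose origin is the TCP and whose axes are the tool frame's). Camera axes: x right, y up, looking along -z (the intrinsics and any distortion apply to the point x, -y, -z); pixel columns grow to the right and rows downward; lengths in m; the calibration is good to about 2 mm. A picture is of the moment at which its call begins: read the wrist's pose just before it. calibration takes no time and is no camera call.
- ticket.hand_in(): hands the job in, once; it reports no verdict.
Trained networks look in the newest picture that a camera, given by its name, has taken for a name from the list of things; names that differ only in an ending like _2 or _b are one class to them, and where a whole thing is asked for, a point or a joint stands for the part that bears it (a point fixed in the world has none). Each returns a list of dicts, best first, with "confidence" (0 to 1); they miss things now and then, are a little off and sometimes report something else, mostly with a low value. They report only what shows in the picture. A call takes as long as a camera call. They do not tell look-alikes from the thing itself.
- trace(camera, name): "mask" (420x560 bool, what is visible of it) and "position" ([column, row] in pixels, amid what is visible of it).
The state is a dict: "clock": time; "joints": joint angles; "dq": joint speeds; "joint_torque": joint torques, N m; "eef_pos": TCP position; "eef_rot": TCP orientation; "contact_force": force on the tool from outside, world axes, zero at the start; "moment": the same for the moment, N m; "width": opening from 0.0 (shut) to 1.0 (fully open).
Only numpy, scipy, OpenCV 4.12 (cv2) and the standard library are available. Lean on these libraries where they do the work, as an engineer would, in place of code of your own. Each camera call takes 0.05 s, during which the arm holds its last target.

## Task

Get the two planed boards ready for oiling: stand each one endwise on the sloped wooden stand, lying flat on its face, square to the lip, with its lower end touching the bottom lip. The longer board belongs wholly on the left half and the shorter board wholly on the right half, as seen from the robot. Set them down gently and leave the pliers, sanding block and tape measure where they are.

Things in the scene. Friction and masses are not known exactly. Their poses are not given: they have to be found in the camera images.
- stand: Wooden stand, fixed to the bench, about 160 deep x 280 wide x 110 mm high. Origin at the centre of its underside on the bench top; x points to its back (away from the robot, turned by up to 0.2 rad), y to its left, z up.
- stand_face: Sloped plywood face, 170 mm up the slope x 280 wide, 25 degrees from level. Origin on its surface at the lip's inner side, mid-width (stand frame -70, 0, +36 mm); x up the slope, y left, z out of the face. Dark lip along the lower edge, x -14 to 0, 13 mm above the face. Left half y 0 to 140 mm, right half y -140 to 0. Wood on wood is rough: a board may not slide down by itself.
- long_board: The longer planed wooden board, 60 wide x 140 long x 18 mm thick, about 0.1 kg, lying flat on the bench. Origin at the centre of its underside; x across its width, y along its length, z up. Either end may stand on the lip and either broad side may face up.
- short_board: The shorter, slightly thicker planed wooden board, 45 wide x 110 long x 22 mm thick, about 0.1 kg, lying flat on the bench. Origin at the centre of its underside; x across its width, y along its length, z up. Either end may stand on the lip and either broad side may face up.
- long_board_mid (a point): Middle of the longer board, 9 mm above its underside; axes as the board's.
- short_board_mid (a point): Middle of the shorter board, 11 mm above its underside; axes as the board's.
- pliers: Red-handled pliers, 48 x 157 x 12 mm, lying on the bench in front of the stand; a bystander. Origin at the centre of the underside, y along the length.
- sanding_block: Cork sanding block, 61 x 105 x 32 mm, beyond the left board start place; a bystander. Origin at the centre of the underside, y along the length.
- tape_measure: Yellow tape measure, 34 x 77 x 56 mm high, beyond the right board start place; a bystander. Origin at the centre of the underside, y along its length.
Not all that is in view belongs to the job. Leave any purple look-alike of the short_board alone.

How it is judged:
By the outcome, as a careful person would: the job done as asked, in the order asked, and still so for the second after the job is handed in, with the robot touching nothing.
It also fails if it takes over 58 s, if anything falls off the work surface, if the arm or the gripper's body presses on something with over 40 N, if the wrist force passes 120 N, or if a joint passes its speed limit or range.

## Working session

There is one attempt and no reset: what is moved stays moved. The work goes in short steps, Python scripts to look and compute and a shell command to move; the robot and the scene stay as the last step left them, time stands still between calls to the robot, and variables do not carry over. Pictures are saved under pics/ and viewed, and the job is handed in when it is done.

```bash
mkdir -p pics; python3 - <<'E'
from rig import env,capture,calibration
import cv2
for n in ["scene","side","wrist"]:
    cv2.imwrite(f"pics/{n}0.png",capture(n)); c=calibration(n); print(n,{k:(v.tolist() if hasattr(v,'tolist') else v) for k,v in c.items()})
print(env.observe())
E
```

```text
scene {'K': [[528.7244732739744, 0.0, 283.8269998340365], [0.0, 528.7244732739744, 206.60882980050343], [0.0, 0.0, 1.0]], 'world_to_cam': [[-0.7609325917761449, -0.6487118809676794, -0.012429250348046024, 0.43343042205781407], [0.4391140579730792, -0.5289901029712025, 0.7261875205819309, -0.21069929150019184], [-0.47766142283342744, 0.5471218935940073, 0.6873843165848735, -1.4827630984566418], [0.0, 0.0, 0.0, 1.0]]}
side {'K': [[399.804159634135, 0.0, 274.89162974906014], [0.0, 399.804159634135, 212.84679468808056], [0.0, 0.0, 1.0]], 'world_to_cam': [[-0.995522613832596, -0.0927111114872902, -0.018422137625886483, 0.5089863782607336], [0.014645420985290616, -0.34382856582247723, 0.93891822272689, -0.029315047540816794], [-0.09338220918397391, 0.9344445233031492, 0.3436469058156508, -1.268722835332372], [0.0, 0.0, 0.0, 1.0]]}
wrist {'K': [[344.3514122655141, 0.0, 278.8000426947135], [0.0, 344.3514122655141, 204.66591207505272], [0.0, 0.0, 1.0]], 'tool_from_camera': [[0.9999994136315192, -0.0010758044534610537, -0.0001240217484794799, -0.001329148959561266], [-0.0010643598212522125, -0
[... 151 characters left out ...]
 [0.0, 0.0, 0.0, 1.0]]}
{'clock': 0.15, 'joints': array([-1.25091910e+00,  2.64581013e-01,  1.60503468e+00,  3.87809740e-06,
        1.27367705e+00, -3.69147635e-02]), 'dq': array([ 0.00072835, -0.00085812, -0.00543668,  0.00144738, -0.00076679,
        0.00067055]), 'joint_torque': array([ 5.66145936e-04, -5.02848709e+01, -3.57468617e+01,  7.29446299e-02,
        2.49607663e-02, -9.28727013e-05]), 'eef_pos': array([ 0.23559021, -0.63201929,  0.2566872 ]), 'eef_rot': array([ 8.21361072e-01, -5.70407983e-01, -6.78709052e-04, -5.11790626e-04]), 'contact_force': array([-0.94365532, -0.31000552,  0.20475689]), 'moment': array([-0.01911161, -0.02196265, -0.01274787]), 'width': 1.0041883221762677}
```

View pics/scene0.png

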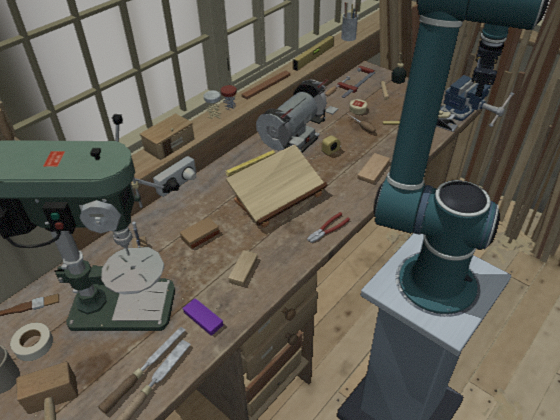

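View pics/side0.png

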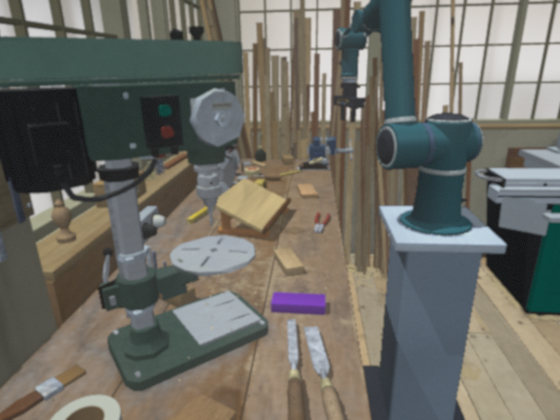

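View pics/wrist0.png

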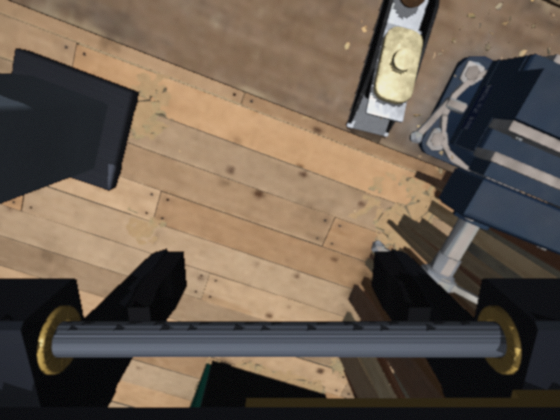

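The scene view shows one tan board near (243,267) on the left and the other near (375,168) on the right. The stand is at (275,185) and the pliers at (328,227). The purple look-alike is at (203,316). I'll measure with the networks next.

```bash
cat > h.py <<'E'
import numpy as np, cv2
from rig import env,capture,calibration,trace
from scipy.spatial.transform import Rotation as R
def cam(n,obs=None):
    c=calibration(n); K=np.array(c["K"]); d=c.get("dist",c.get("distortion"))
    if n=="wrist":
        o=obs or env.observe(); T=np.eye(4); T[:3,:3]=R.from_quat(o["eef_rot"]).as_matrix(); T[:3,3]=o["eef_pos"]
        W=np.linalg.inv(T@np.array(c["tool_from_camera"]))
    else: W=np.array(c["world_to_cam"])
    return K,W
def proj(P,KW):
    K,W=KW; P=np.atleast_2d(P); q=P@W[:3,:3].T+W[:3,3]; q=q*[1,-1,-1]; u=q@K.T
    return u[:,:2]/u[:,2:]
def ray(px,KW):
    K,W=KW; px=np.atleast_2d(px).astype(float)
    d=np.c_[px,np.ones(len(px))]@np.linalg.inv(K).T*[1,-1,-1]
    Ri=W[:3,:3].T; return -Ri@W[:3,3], d@Ri.T
def onplane(px,KW,n=(0,0,1),p0=(0,0,0)):
    o,d=ray(px,KW); n=np.array(n);t=((np.array(p0)-o)@n)/(d@n); return o+d*t[:,None]
def tr(c,n,show=True):
    r=trace(c,n)
    if show:
        for x in r: print(c,n,round(x["confidence"],2),np.round(x["position"]),int(x["mask"].sum()))
    return r
def overlay(img,masks,fn):
    im=img.copy()
    cols=[(0,0,255),(0,255,0),(255,0,0),(0,255,255),(255,0,255),(255,255,0)]
    for i,m in enumerate(masks):
        cs,_=cv2.findContours(m.astype(np.uint8),0,2); cv2.drawContours(im,cs,-1,cols[i%6],1)
    cv2.imwrite(fn,im)
E
python3 - <<'E'
from h import *
import pickle
im=capture("scene"); D={}
for n in ["long_board","short_board","stand","stand_face","pliers","sanding_block","tape_measure"]:
    D[n]=tr("scene",n)
KW=cam("scene")
ms=[]
for n,z in [("long_board",.018),("short_board",.022),("pliers",.01),("sanding_block",.032),("tape_measure",.056),("stand",0.)]:
    for r in D[n][:2]:
        m=r["mask"]; ms.append(m)
        cs,_=cv2.findContours(m.astype(np.uint8),0,2); c=max(cs,key=cv2.contourArea)[:,0,:]
        P=onplane(c,KW,p0=(0,0,z))
        print(n,cv2.minAreaRect((P[:,:2]*1000).astype(np.float32)))
overlay(im,ms,"pics/ov0.png")
pickle.dump(D,open("d0.pkl","wb"))
E
```

```text
scene long_board 0.93 [372. 170.] 509
scene short_board 0.95 [201. 316.] 723
scene short_board 0.62 [241. 270.] 578
scene stand 0.82 [275. 182.] 4485
scene stand 0.63 [330. 145.] 254
scene stand_face 0.9 [276. 184.] 4328
scene pliers 0.64 [326. 232.] 305
scene pliers 0.56 [202. 233.] 688
scene sanding_block 0.96 [202. 232.] 707
scene tape_measure 0.67 [328. 146.] 297
long_board ((410.7656555175781, -285.58038330078125), (62.80907440185547, 154.2479248046875), 9.53067684173584)
short_board ((411.3132629394531, 515.0960083007812), (53.597808837890625, 119.75157928466797), 88.35411071777344)
short_board ((444.8702697753906, 325.273681640625), (52.1267204284668, 121.73894500732422), 21.477991104125977)
pliers ((361.2557067871094, 39.45137023925781), (155.72744750976562, 44.84351348876953), 84.31185150146484)
pliers ((651.5765991210938, 304.6021728515625), (111.1063003540039, 84.60070037841797), 77.79869079589844)
sanding_block ((634.3941650390625, 316.3133544921875), (112.38915252685547, 84.70024871826172), 80.0530776977539)
tape_measure ((572.1686401367188, -257.0614318847656), (66.3679428100586, 117.34817504882812), 36.0399284362793)
stand ((623.0840454101562, -35.59330749511719), (351.6380310058594, 276.297119140625), 78.14434051513672)
stand ((616.6099853515625, -321.1402893066406), (62.99205780029297, 105.04541015625), 37.4484748840332)
```

View pics/ov0.png

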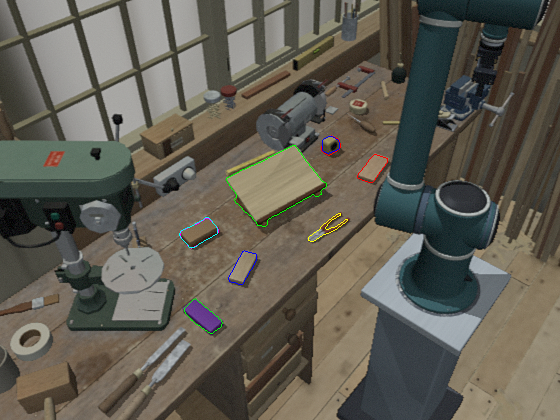

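The long board is on the right at about (0.41,-0.285). The short one is on the left at about (0.445,0.325). The network's top "short_board" hit is the purple decoy, so I'm ignoring it. I'll move above the long board for a wrist view.

```bash
python3 -m inch '[[0.015,0.03,0,0,0,0.115,0.088],[0.03,0.06,0,0,0,0.23,0.088],[0.045,0.09,0,0,0,0.345,0.088],[0.06,0.12,0,0,0,0.46,0.088],[0.075,0.15,0,0,0,0.575,0.088],[0.09,0.18,0,0,0,0.69,0.088],[0.105,0.21,0,0,0,0.805,0.088],[0.12,0.24,0,0,0,0.92,0.088],[0.135,0.27,0,0,0,1.035,0.088],[0.15,0.3,0,0,0,1.15,0.088],[0.165,0.33,0,0,0,1.265,0.088],[0.174,0.347,0,0,0,1.38,0.088]]' 20
cat >> h.py <<'E'
def boxsil(x,y,th,w,l,h,KW,shape=(420,560)):
    c,s=np.cos(th),np.sin(th); pts=[]
    for sx in(-1,1):
        for sy in(-1,1):
            a,b=sx*w/2,sy*l/2
            for z in(0,h): pts.append([x+c*a-s*b,y+s*a+c*b,z])
    p=proj(pts,KW); return cv2.convexHull(p.astype(np.float32))
def fitbox(mask,w,l,h,p0,KW):
    from scipy.optimize import minimize
    S=4
    M=cv2.resize(mask.astype(np.uint8),None,fx=S,fy=S,interpolation=cv2.INTER_NEAREST)
    M=cv2.GaussianBlur(M.astype(np.float32),(0,0),2)
    def f(p):
        hull=boxsil(*p,w,l,h,KW); im=np.zeros(M.shape,np.float32)
        cv2.fillPoly(im,[np.round(((hull+.5)*S-.5)*16).astype(np.int32)],1.0,shift=4)
        return np.abs(im-M).sum()/M.sum()
    best=None
    for dth in(-.15,0,.15):
        q=np.array(p0)+[0,0,dth]
        r=minimize(f,q,method="Nelder-Mead",options=dict(initial_simplex=[q,q+[.01,0,0],q+[0,.01,0],q+[0,0,.08]],xatol=1e-4,fatol=1e-5,maxiter=250))
        if best is None or r.fun<best.fun: best=r
    return best.x,best.fun
E
python3 - <<'E'
from h import *
o=env.observe(); im=capture("wrist"); print(o["eef_pos"],R.from_quat(o["eef_rot"]).as_matrix().round(3).tolist(),o["width"])
D=tr("wrist","long_board"); KW=cam("wrist",o)
x,f=fitbox(D[0]["mask"],.06,.14,.018,[.41,-.285,.166],KW); print(x,f)
imo=im.copy(); cv2.polylines(imo,[boxsil(*x,.06,.14,.018,KW).astype(int)],True,(0,255,0),1)
overlay(imo,[D[0]["mask"]],"pics/w1.png")
import pickle
d=pickle.load(open("d0.pkl","rb"))
print(fitbox(d["long_board"][0]["mask"],.06,.14,.018,[.41,-.285,.166],cam("scene")))
print(fitbox(d["short_board"][1]["mask"],.045,.11,.022,[.445,.325,.375],cam("scene")))
E
```

```text
clock: 1.55
eef_pos: [0.4107, -0.2827, 0.258]
eef_rot: [0.996, 0.086, 0.001, -0.0]
contact_force: [-0.5, 0.1, -0.7]
width: 0.997
[ 0.41066723 -0.28274675  0.2580258 ] [[0.985, 0.172, 0.001], [0.172, -0.985, 0.001], [0.001, -0.0, -1.0]] 0.996535758651773
wrist long_board 0.84 [278. 182.] 6866
[ 0.4095415  -0.29881179  0.16315466] 0.025945674628019333
(array([ 0.41588603, -0.29618903,  0.18495742]), np.float64(0.13576842844486237))
(array([0.45222921, 0.31904929, 0.37244406]), np.float64(0.11634881049394608))
```

View pics/w1.png

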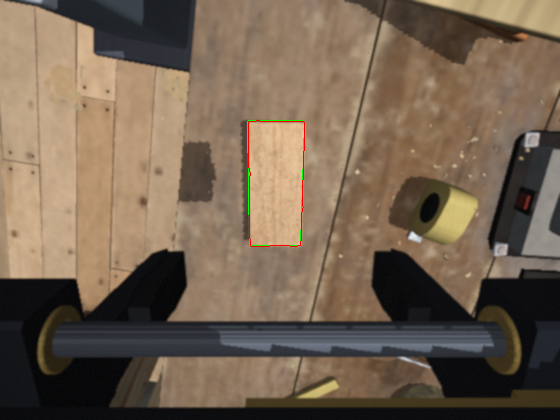

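The wrist fit is tight (residual 0.026): long board at (0.4095,-0.2988), yaw 0.163. Next I'll view the stand from above, before anything is in the gripper.

```bash
python3 -m inch '[[0.018,0.028,0.013,0,0,0,0.088],[0.036,0.056,0.026,0,0,0,0.088],[0.054,0.084,0.04,0,0,0,0.088],[0.072,0.112,0.053,0,0,0,0.088],[0.09,0.14,0.066,0,0,0,0.088],[0.108,0.168,0.08,0,0,0,0.088],[0.126,0.196,0.093,0,0,0,0.088],[0.144,0.224,0.106,0,0,0,0.088],[0.162,0.252,0.12,0,0,0,0.088],[0.18,0.28,0.13,0,0,0,0.088],[0.2,0.31,0.14,0,0,0,0.088],[0.2,0.31,0.14,0,0,0,0.088]]'
python3 - <<'E'
from h import *
o=env.observe(); im=capture("wrist"); print(o["eef_pos"],np.abs(o["dq"]).max())
np.save("im2.npy",im); import pickle
D=tr("wrist","stand_face");E=tr("wrist","stand")
pickle.dump((o,D,E),open("d2.pkl","wb"))
overlay(im,[D[0]["mask"],E[0]["mask"]] if D and E else [],"pics/w2.png")
E
```

```text
clock: 2.65
eef_pos: [0.6132, 0.028, 0.3996]
eef_rot: [0.997, 0.083, 0.002, -0.001]
contact_force: [0.3, -0.9, 0.6]
width: 0.997
[0.61321503 0.02795947 0.39959392] 0.07380086368361624
wrist stand_face 0.61 [253. 144.] 27590
wrist stand 0.64 [254. 146.] 27683
```

View pics/w2.png

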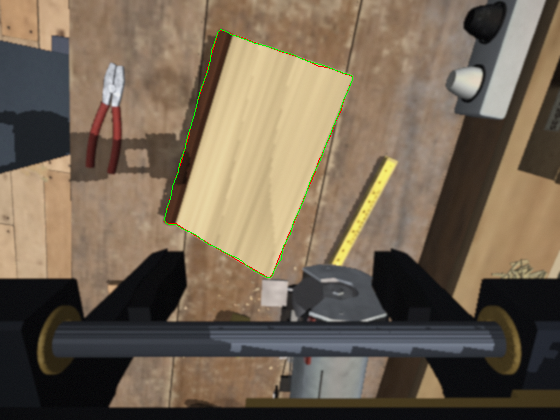

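```bash
cat >> h.py <<'E'
A=np.radians(25)
def standT(x,y,th):
    S=np.eye(4); S[:3,:3]=R.from_euler("z",th).as_matrix(); S[:3,3]=[x,y,0]; return S
def faceT(x,y,th):
    F=np.eye(4); F[:3,:3]=R.from_euler("y",-A).as_matrix(); F[:3,3]=[-.07,0,.036]; return standT(x,y,th)@F
def tp(T,P): return np.atleast_2d(P)@T[:3,:3].T+T[:3,3]
E
python3 - <<'E'
from h import *
import pickle
from scipy.optimize import minimize
o,D,E=pickle.load(open("d2.pkl","rb")); im=np.load("im2.npy"); KW=cam("wrist",o)
pts=np.array([[a,b,c] for b in(-.14,.14) for a,c in((.17,0),(-.014,.013),(-.014,0),(0,.013))])
S=4; M=cv2.GaussianBlur(cv2.resize(E[0]["mask"].astype(np.uint8),None,fx=S,fy=S,interpolation=0).astype(np.float32),(0,0),2)
def hull(p): return cv2.convexHull(proj(tp(faceT(*p),pts),KW).astype(np.float32))
def f(p):
    m=np.zeros(M.shape,np.float32); cv2.fillPoly(m,[np.round(((hull(p)+.5)*S-.5)*16).astype(np.int32)],1.0,shift=4); return np.abs(m-M).sum()/M.sum()
b=None
for t in(-.25,-.1,.1):
    q=np.array([.62,-.04,t]); r=minimize(f,q,method="Nelder-Mead",options=dict(initial_simplex=[q,q+[.03,0,0],q+[0,.03,0],q+[0,0,.1]],xatol=1e-4,fatol=1e-5))
    if b is None or r.fun<b.fun:b=r
print(b.x,b.fun); p=b.x
cv2.polylines(im,[hull(p).astype(int)],True,(0,255,0),1)
cv2.polylines(im,[proj(tp(faceT(*p),[[0,-.14,0],[0,.14,0]]),KW).astype(int)],False,(255,0,255),1)
cv2.polylines(im,[proj(tp(faceT(*p),[[0,0,0],[.17,0,0]]),KW).astype(int)],False,(255,0,0),1)
cv2.imwrite("pics/w3.png",im)
sc=capture("scene"); K2=cam("scene")
for a in([[0,-.14,0],[0,.14,0],[.17,.14,0],[.17,-.14,0]],):
    cv2.polylines(sc,[proj(tp(faceT(*p),a),K2).astype(int)],True,(0,255,0),1)
cv2.imwrite("pics/s3.png",sc[100:300,150:400].repeat(3,0).repeat(3,1))
F=faceT(*p); print("face axes",F.round(4).tolist())
print("long mid z9 target",tp(F,[[.07,.07,0.021]]),"short",tp(F,[[.055,-.07,.021]]))
E
```

```text
[ 0.57237771  0.02212334 -0.18773077] 0.026938291266560555
face axes [[0.8904, 0.1866, -0.4152, 0.5036], [-0.1691, 0.9824, 0.0789, 0.0352], [0.4226, 0.0, 0.9063, 0.036], [0.0, 0.0, 0.0, 1.0]]
long mid z9 target [[0.57027954 0.0937738  0.08461574]] short [[ 0.53079557 -0.04122928  0.07827647]]
```

View pics/w3.png

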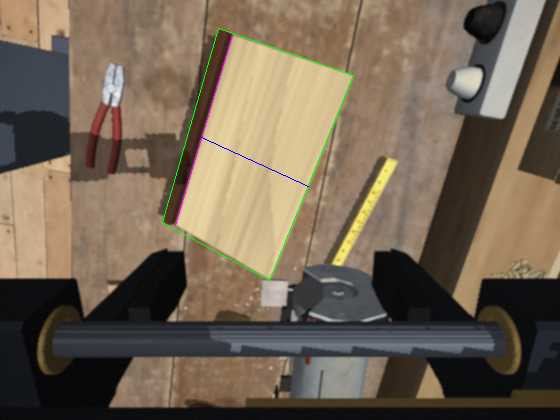

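View pics/s3.png

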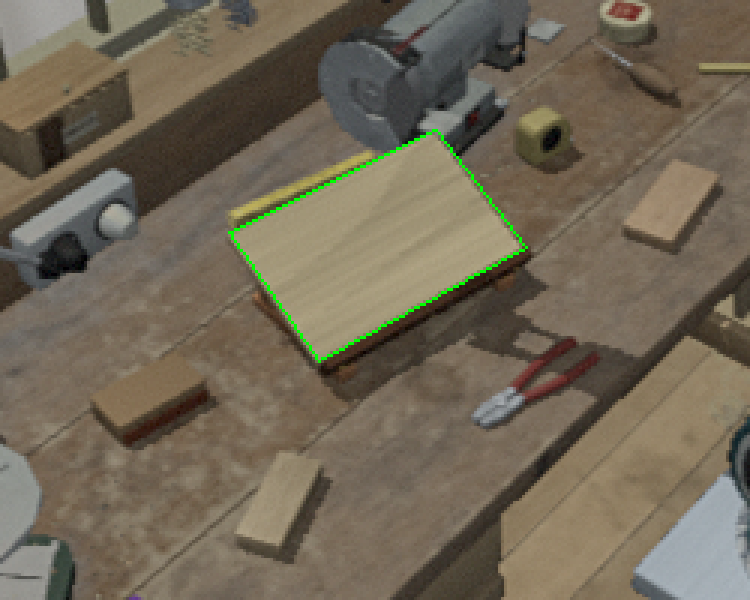

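The stand fit agrees in both cameras: (0.572,0.022), yaw -0.188. Now I'll go pick the long board.

```bash
python3 -m inch '[[-0.019,-0.03,-0.02,0,0,0,0.088],[-0.038,-0.06,-0.045,0,0,0,0.088],[-0.057,-0.09,-0.07,0,0,0,0.088],[-0.076,-0.12,-0.095,0,0,0,0.088],[-0.095,-0.15,-0.12,0,0,0,0.088],[-0.114,-0.18,-0.145,0,0,0,0.088],[-0.133,-0.21,-0.17,0,0,0,0.088],[-0.152,-0.24,-0.195,0,0,0,0.088],[-0.171,-0.27,-0.22,0,0,0,0.088],[-0.19,-0.3,-0.25,0,0,0,0.088],[-0.204,-0.327,-0.28,0,0,0,0.088],[-0.204,-0.327,-0.28,0,0,0,0.088]]'
python3 -c "
from h import *
o=env.observe();print(o['eef_pos'],R.from_quat(o['eef_rot']).as_matrix().round(4).tolist())"
```

```text
clock: 3.85
eef_pos: [0.4004, -0.3043, 0.1142]
eef_rot: [0.997, 0.08, -0.002, -0.001]
contact_force: [-0.1, 1.0, 0.1]
width: 1.004
[ 0.40040599 -0.30425825  0.11422448] [[0.987, 0.1604, -0.0046], [0.1604, -0.9871, 0.0019], [-0.0042, -0.0026, -1.0]]
```

```bash
python3 -m inch '[[0.004,0.003,0,0,0,0,0.088],[0.004,0.003,0,0,0,0,0.088],[0.004,0.003,0,0,0,0,0.088]]'
python3 -c "
from h import *
o=env.observe();print(o['eef_pos'],R.from_quat(o['eef_rot']).as_matrix().round(4).tolist())
im=capture('wrist');D=tr('wrist','long_board')
x,f=fitbox(D[0]['mask'],.06,.14,.018,[.4095,-.2988,.163],cam('wrist',o)); print(x,f)
overlay(im,[D[0]['mask']],'pics/w4.png')
"
```

```text
clock: 4.1
eef_pos: [0.4097, -0.2998, 0.1185]
eef_rot: [0.997, 0.082, 0.0, 0.0]
contact_force: [-0.6, 0.8, 0.5]
width: 0.999
[ 0.40970749 -0.29983173  0.11846105] [[0.9865, 0.1637, 0.0009], [0.1637, -0.9865, -0.0004], [0.0008, 0.0005, -1.0]]
wrist long_board 0.79 [280. 200.] 16712
[ 0.40939825 -0.29877916  0.16066984] 0.017868611961603165
```

View pics/w4.png

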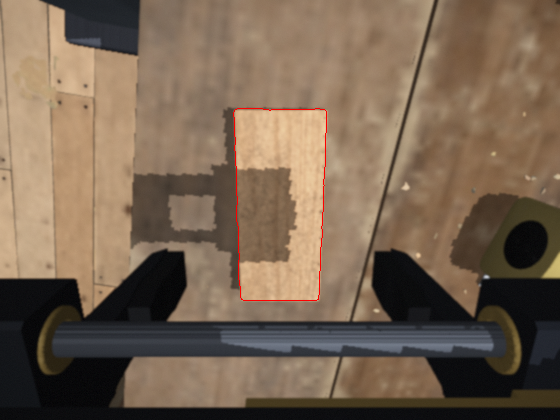

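The TCP is centred over the board and aligned with it. Next I'll descend and grip.

```bash
python3 -m inch '[[0,0.001,-0.03,0,0,0,0.088],[0,0.001,-0.06,0,0,0,0.088],[0,0.001,-0.085,0,0,0,0.088],[0,0.001,-0.096,0,0,0,0.088],[0,0.001,-0.096,0,0,0,0.088],[0,0.001,-0.096,0,0,0,0.055],[0,0.001,-0.096,0,0,0,0.05],[0,0.001,-0.096,0,0,0,0.05],[0,0.001,-0.096,0,0,0,0.05],[0,0.001,-0.096,0,0,0,0.05],[0,0.001,-0.096,0,0,0,0.05]]' 20
```

```text
clock: 5.12
eef_pos: [0.4103, -0.2987, 0.0225]
eef_rot: [0.997, 0.083, 0.001, 0.0]
contact_force: [0.5, 2.0, 4.1]
width: 0.677
```

```bash
cat > goal.py <<'E'
from h import *
import sys
SP=(0.57238,0.02212,-0.18773); F=faceT(*SP)
fx,fy,fz=F[:3,0],F[:3,1],F[:3,2]
Rt=np.c_[fy,fx,-fz]
def goal(a,b,c,show=True):
    o=env.observe(); P=tp(F,[[a,b,c]])[0]; rv=(R.from_matrix(Rt)*R.from_quat(o["eef_rot"]).inv()).as_rotvec()
    print("shift",(P-o["eef_pos"]).round(4),"turn",rv.round(4),"tgt",P.round(4))
def cur():
    o=env.observe(); q=(o["eef_pos"]-F[:3,3])@F[:3,:3]
    rv=(R.from_matrix(Rt)*R.from_quat(o["eef_rot"]).inv()).as_rotvec()
    print("face",q.round(4),"roterr in face axes",(rv@F[:3,:3]).round(4),"force in face",(o["contact_force"]@F[:3,:3]).round(2),"w",round(o["width"]*88,1),o["clock"])
E
python3 -m inch '[[0,0,0.02,0,0,0,0.05],[0,0,0.05,0,0,0,0.05],[0,0,0.09,0,0,0,0.05],[0,0,0.13,0,0,0,0.05],[0,0,0.17,0,0,0,0.05],[0,0,0.17,0,0,0,0.05]]' 
python3 -c "
from goal import *
goal(.09,.07,.0525); cur()"
```

```text
clock: 5.62
eef_pos: [0.4138, -0.3019, 0.2008]
eef_rot: [0.997, 0.083, 0.005, 0.005]
contact_force: [0.9, -1.0, -0.4]
width: 0.679
shift [ 0.1612  0.3947 -0.0792] turn [-0.3304 -0.3085  1.1957] tgt [0.575  0.0929 0.1216]
face [ 0.0467 -0.3479  0.1601] roterr in face axes [ 0.2633 -0.3648  1.1965] force in face [ 0.79 -0.77 -0.77] w 59.7 5.6167
```

```bash
python3 -m inch '[[0.014,0.033,0.005,-0.0275,-0.0257,0.1,0.05],[0.028,0.066,0.01,-0.055,-0.0514,0.2,0.05],[0.041,0.099,0.01,-0.0825,-0.077,0.3,0.05],[0.055,0.132,0.01,-0.11,-0.103,0.4,0.05],[0.068,0.165,0.01,-0.1375,-0.1285,0.498,0.05],[0.082,0.198,0.01,-0.165,-0.154,0.598,0.05],[0.095,0.231,0.01,-0.193,-0.18,0.698,0.05],[0.109,0.264,0.01,-0.22,-0.2057,0.797,0.05],[0.122,0.297,0.01,-0.2478,-0.231,0.897,0.05],[0.136,0.33,0.01,-0.275,-0.257,0.996,0.05],[0.15,0.363,0.005,-0.303,-0.283,1.096,0.05],[0.161,0.395,0,-0.33,-0.3085,1.196,0.05]]' 
python3 -m inch '[[0,0,-0.02,0,0,0,0.05],[0,0,-0.04,0,0,0,0.05],[0,0,-0.04,0,0,0,0.05],[0,0,-0.04,0,0,0,0.05]]' 
python3 -c "
from goal import *
goal(.09,.07,.0525); cur()"
```

```text
clock: 6.62
eef_pos: [0.5711, 0.0986, 0.1915]
eef_rot: [0.752, 0.625, 0.132, 0.166]
contact_force: [-0.5, -0.6, -0.3]
width: 0.679
clock: 6.95
eef_pos: [0.5689, 0.0962, 0.1493]
eef_rot: [0.754, 0.623, 0.129, 0.164]
contact_force: [0.5, -0.6, -0.8]
width: 0.676
shift [ 0.0062 -0.0033 -0.0277] turn [ 0.0078 -0.018   0.0035] tgt [0.575  0.0929 0.1216]
face [0.0956 0.0721 0.0804] roterr in face axes [ 0.0115 -0.0163 -0.0015] force in face [ 0.21 -0.48 -1.02] w 59.5 6.95
```

```bash
python3 -m inch '[[0.002,-0.001,-0.017,0.004,-0.009,0.002,0.05],[0.004,-0.002,-0.034,0.008,-0.018,0.0035,0.05],[0.0065,-0.0033,-0.052,0.008,-0.018,0.0035,0.05],[0.0065,-0.0033,-0.052,0.008,-0.018,0.0035,0.05],[0.0065,-0.0033,-0.052,0.008,-0.018,0.0035,0.05],[0.0065,-0.0033,-0.052,0.008,-0.018,0.0035,0.05]]' 
python3 -c "
from goal import *
goal(.08,.07,.0225); cur()
im=capture('wrist'); D=tr('wrist','long_board'); overlay(im,[d['mask'] for d in D[:1]],'pics/w5.png')
im=capture('scene');cv2.imwrite('pics/s5.png',im[100:300,150:400].repeat(3,0).repeat(3,1))"
```

```text
clock: 7.45
eef_pos: [0.5784, 0.0931, 0.1015]
eef_rot: [0.752, 0.622, 0.141, 0.168]
contact_force: [-0.1, 0.7, -1.1]
width: 0.68
shift [ 0.0001 -0.0009 -0.0113] turn [-0.0018  0.0072  0.0009] tgt [0.5786 0.0922 0.0902]
face [0.0845 0.0708 0.0329] roterr in face axes [-0.0024  0.0067  0.0021] force in face [-0.65  0.66 -0.87] w 59.8 7.45
wrist long_board 0.69 [281. 233.] 35119
```

View pics/w5.png

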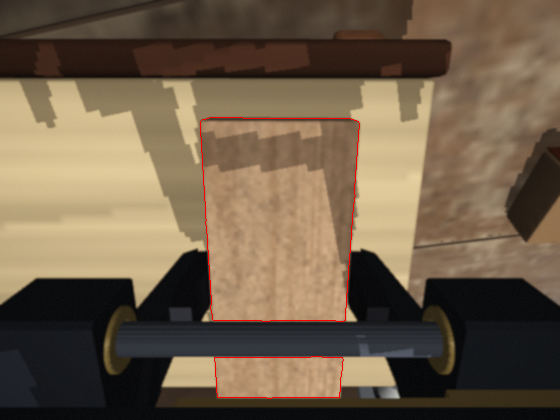

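View pics/s5.png

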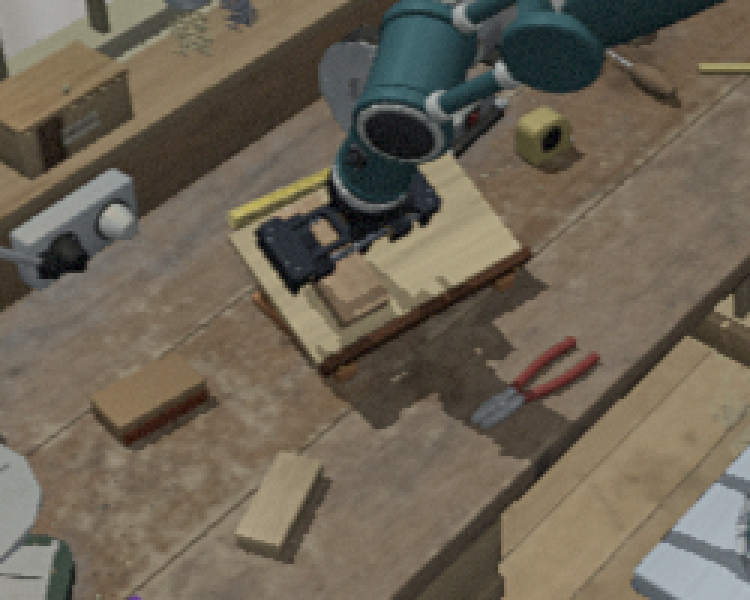

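The board is held square to the lip with a gap of about 14 mm, wholly on the left half. Next I'll lower it towards contact.

```bash
python3 -m inch '[[0.001,0,-0.003,0,0,0,0.05],[0.0025,-0.0005,-0.006,0,0,0,0.05],[0.0035,-0.0007,-0.008,0,0,0,0.05],[0.0035,-0.0007,-0.008,0,0,0,0.05],[0.0035,-0.0007,-0.008,0,0,0,0.05]]' 
python3 -c "
from goal import *
goal(.08,.07,.0225); cur()"
```

```text
clock: 8.02
eef_pos: [0.5806, 0.0925, 0.0913]
eef_rot: [0.752, 0.622, 0.14, 0.168]
contact_force: [-0.4, 0.5, -0.5]
width: 0.68
shift [-0.002  -0.0003 -0.0011] turn [-0.0012  0.0041  0.0003] tgt [0.5786 0.0922 0.0902]
face [0.0822 0.0707 0.0227] roterr in face axes [-0.0016  0.0039  0.0011] force in face [-0.61  0.42 -0.26] w 59.9 8.0167
```

```bash
python3 -m inch '[[-0.003,0.0005,-0.0014,0,0.002,0,0.05],[-0.006,0.001,-0.0028,0,0.004,0,0.05],[-0.008,0.0015,-0.0038,0,0.004,0,0.05],[-0.008,0.0015,-0.0038,0,0.004,0,0.05],[-0.008,0.0015,-0.0038,0,0.004,0,0.05]]' 
python3 -c "
from goal import *
cur()"
python3 -m inch '[[-0.001,0,-0.0004,0,0,0,0.05],[-0.002,0.0004,-0.0008,0,0,0,0.05],[-0.002,0.0004,-0.0008,0,0,0,0.05]]' 
python3 -c "
from goal import *
cur()"
```

```text
clock: 8.43
eef_pos: [0.5724, 0.0941, 0.0877]
eef_rot: [0.752, 0.622, 0.139, 0.166]
contact_force: [-0.1, 0.1, -0.5]
width: 0.677
face [0.0731 0.0707 0.0229] roterr in face axes [-0.0012  0.0003  0.0006] force in face [-0.3   0.12 -0.41] w 59.6 8.4333
clock: 8.68
eef_pos: [0.5706, 0.0944, 0.087]
eef_rot: [0.752, 0.622, 0.139, 0.166]
contact_force: [0.0, 0.2, -0.8]
width: 0.679
face [0.0712 0.0707 0.0231] roterr in face axes [-0.0011  0.0005  0.0009] force in face [-0.36  0.21 -0.74] w 59.8 8.6833
```

```bash
for i in 1 2 3; do python3 -m inch '[[-0.0009,0.0002,-0.0005,0,0,0,0.05],[-0.0009,0.0002,-0.0005,0,0,0,0.05]]' >/dev/null
python3 -c "
from goal import *
cur()"; done
```

```text
face [0.0701 0.0707 0.023 ] roterr in face axes [-0.0011  0.0004  0.0009] force in face [-2.21  1.13 -0.55] w 59.7 8.85
face [0.0691 0.0707 0.0229] roterr in face axes [-0.0011  0.0004  0.0009] force in face [-0.29  0.66 -0.52] w 60.0 9.0167
face [0.0686 0.0709 0.023 ] roterr in face axes [-0.0015  0.0013  0.0007] force in face [-0.27 -1.07 -0.55] w 59.7 9.1833
```

```bash
for i in 1 2 3; do python3 -m inch '[[-0.0009,0.0002,-0.0005,0,0,0,0.05],[-0.0009,0.0002,-0.0005,0,0,0,0.05]]' >/dev/null
python3 -c "
from goal import *
cur()"; done
```

```text
face [0.0685 0.0711 0.0232] roterr in face axes [-0.0018  0.0028  0.0004] force in face [ 3.22 -2.33 -0.98] w 59.6 9.35
face [0.0684 0.0711 0.0234] roterr in face axes [-0.002   0.0043  0.0001] force in face [ 5.65 -3.79 -1.29] w 59.7 9.5167
face [0.0684 0.0712 0.0236] roterr in face axes [-0.0023  0.0058 -0.    ] force in face [ 7.45 -4.22 -2.5 ] w 59.4 9.6833
```

The lip resists at x=68.5 mm, with +7 N. Next I'll lower along the face normal until there's face contact.

```bash
for i in 1 2 3; do python3 -m inch '[[0.0006,-0.0002,-0.0009,0,0,0,0.05],[0.0006,-0.0002,-0.0009,0,0,0,0.05]]' >/dev/null
python3 -c "
from goal import *
cur()"; done
```

```text
face [0.0684 0.0714 0.0226] roterr in face axes [-0.0027  0.0054  0.0006] force in face [ 6.96 -2.68  0.59] w 59.8 9.85
face [0.0685 0.0714 0.0221] roterr in face axes [-0.0025  0.005   0.0014] force in face [ 3.28 -1.87 10.6 ] w 59.9 10.0167
face [0.0686 0.0714 0.0217] roterr in face axes [-0.0024  0.0048  0.002 ] force in face [ 1.13 -2.29 20.39] w 59.8 10.1833
```

```bash
python3 -m inch '[[-0.0008,0.0002,0.0008,0,0,0,0.05],[-0.0008,0.0002,0.0008,0,0,0,0.05],[-0.0008,0.0002,0.0008,0,0,0,0.065],[-0.0008,0.0002,0.0008,0,0,0,0.07],[-0.0008,0.0002,0.0008,0,0,0,0.07],[-0.0008,0.0002,0.0008,0,0,0,0.07],[-0.0008,0.0002,0.0008,0,0,0,0.07]]'
python3 -c "
from goal import *
cur()"
python3 -m inch '[[-0.008,0.0015,0.018,0,0,0,0.07],[-0.016,0.003,0.036,0,0,0,0.07],[-0.033,0.006,0.073,0,0,0,0.075],[-0.05,0.008,0.109,0,0,0,0.08],[-0.06,0.008,0.13,0,0,0,0.088],[-0.06,0.008,0.13,0,0,0,0.088],[-0.06,0.008,0.13,0,0,0,0.088]]'
python3 -c "
from goal import *
cur()
o=env.observe()
im=capture('wrist'); D=tr('wrist','long_board'); 
KW=cam('wrist',o)
# corners of intended board top z=.018
for a in ([0,.04],[0,.1],[.14,.1],[.14,.04]): print(proj(tp(F,[[a[0],a[1],.018]]),KW))
overlay(im,[d['mask'] for d in D[:1]],'pics/w6.png')
c=max(cv2.findContours(D[0]['mask'].astype(np.uint8),0,2)[0],key=cv2.contourArea)[:,0,:]
P=(onplane(c,KW,fz,F[:3,3]+.018*fz)-F[:3,3])@F[:3,:3]
print(cv2.minAreaRect((P[:,:2]*1000).astype(np.float32)),P.min(0),P.max(0))
im=capture('scene');cv2.imwrite('pics/s6.png',im[100:300,150:400].repeat(3,0).repeat(3,1))"
```

```text
clock: 10.77
eef_pos: [0.5657, 0.0952, 0.0815]
eef_rot: [0.752, 0.622, 0.138, 0.166]
contact_force: [-0.6, 0.5, 0.3]
width: 0.794
face [0.0643 0.0706 0.0202] roterr in face axes [-0.0008 -0.0007  0.0008] force in face [-0.48  0.38  0.58] w 69.9 10.7667
clock: 11.35
eef_pos: [0.5069, 0.1037, 0.214]
eef_rot: [0.752, 0.622, 0.141, 0.167]
contact_force: [-0.2, -0.7, -0.6]
width: 0.997
face [0.0666 0.0679 0.1654] roterr in face axes [-0.003   0.004   0.0013] force in face [-0.35 -0.75 -0.53] w 87.7 11.35
wrist long_board 0.79 [283. 184.] 11816
[[240.59492686 111.94620292]]
[[318.35591372 111.88806329]]
[[313.03109204 273.88374444]]
[[245.91149297 274.049705  ]]
((67.9494857788086, 72.61178588867188), (60.402687072753906, 140.25448608398438), 89.91275024414062) [-0.00216385  0.04232623  0.018     ] [0.13811972 0.10277871 0.018     ]
```

View pics/w6.png

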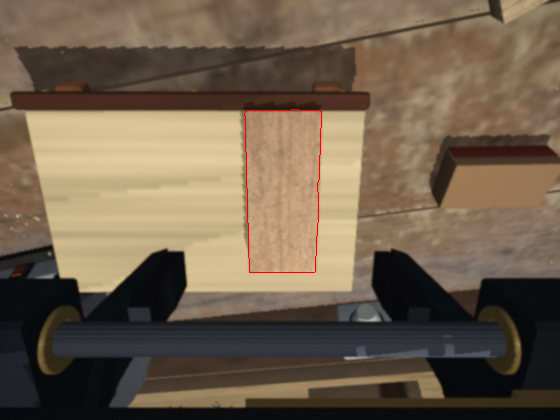

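View pics/s6.png

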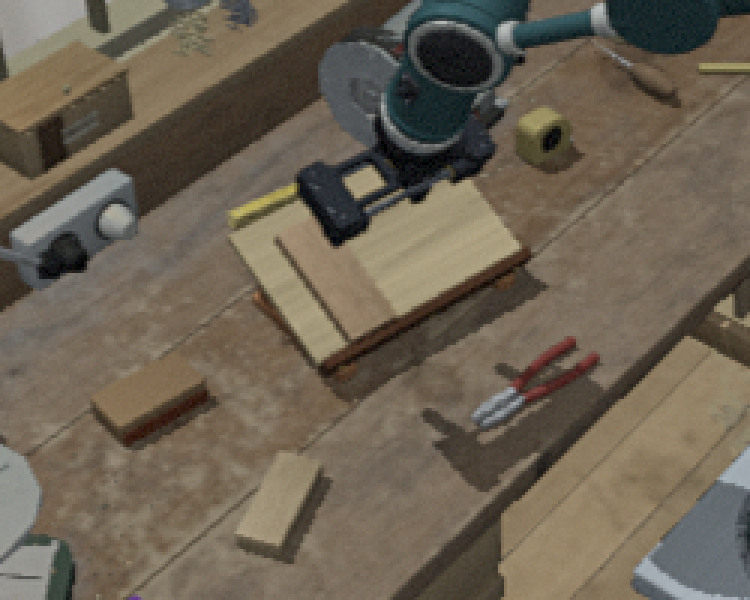

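The long board is down: bottom end at the lip, 0.1° off square, y from 42 to 103 mm. Now the short board.

```bash
python3 - <<'E'
from h import *
o=env.observe(); th=.372
Rg=np.array([[np.cos(th),np.sin(th),0],[np.sin(th),-np.cos(th),0],[0,0,-1]])
print((np.array([.452,.319,.2])-o["eef_pos"]).round(4),(R.from_matrix(Rg)*R.from_quat(o["eef_rot"]).inv()).as_rotvec().round(4))
E
```

```text
[-0.0535  0.2161 -0.0101] [ 0.2894  0.3483 -0.9941]
```

```bash
python3 -m inch '[[-0.006,0.024,0,0.0322,0.0387,-0.11,0.088],[-0.012,0.048,0,0.0643,0.0774,-0.221,0.088],[-0.018,0.072,0,0.0965,0.116,-0.331,0.088],[-0.024,0.096,0,0.1286,0.155,-0.442,0.088],[-0.03,0.12,0,0.161,0.1935,-0.552,0.088],[-0.036,0.144,-0.002,0.193,0.232,-0.663,0.088],[-0.042,0.168,-0.005,0.225,0.271,-0.773,0.088],[-0.048,0.192,-0.008,0.257,0.31,-0.884,0.088],[-0.0535,0.216,-0.01,0.289,0.348,-0.994,0.088],[-0.0535,0.216,-0.01,0.289,0.348,-0.994,0.088],[-0.0535,0.216,-0.01,0.289,0.348,-0.994,0.088]]' 
python3 - <<'E'
from h import *
o=env.observe(); im=capture("wrist"); print(o["eef_pos"],R.from_quat(o["eef_rot"]).as_matrix().round(4).tolist())
D=tr("wrist","short_board"); KW=cam("wrist",o)
d=min(D,key=lambda r:np.hypot(*(onplane([r["position"]],KW,p0=(0,0,.02))[0,:2]-[.452,.319])))
x,f=fitbox(d["mask"],.045,.11,.022,[.452,.319,.372],KW); print(x,f)
overlay(im,[q["mask"] for q in D],"pics/w7.png")
E
```

```text
clock: 12.42
eef_pos: [0.4525, 0.3188, 0.1995]
eef_rot: [0.983, 0.186, -0.001, 0.003]
contact_force: [-0.4, -0.1, -0.6]
width: 1.002
[0.45252649 0.31883148 0.19948896] [[0.9308, 0.3656, -0.0008], [0.3656, -0.9308, -0.006], [-0.003, 0.0053, -1.0]]
wrist short_board 0.76 [276. 176.] 5800
[0.44567416 0.31980125 0.37487957] 0.04391099512577057
```

View pics/w7.png

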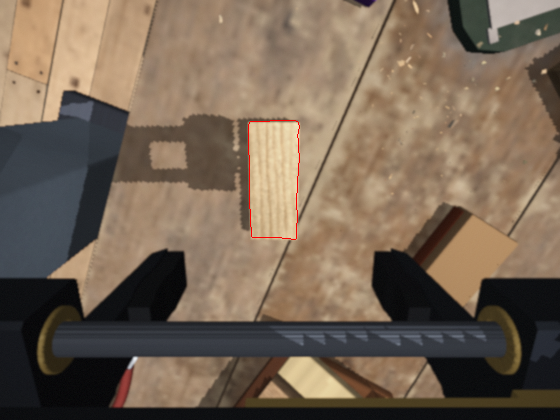

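Short board: (0.446,0.320), yaw 0.375. I'll descend partway and remeasure.

```bash
python3 -m inch '[[-0.002,0,-0.03,0.002,-0.001,0,0.088],[-0.004,0.001,-0.06,0.004,-0.002,0,0.088],[-0.007,0.001,-0.09,0.005,-0.003,0,0.088],[-0.007,0.001,-0.09,0.005,-0.003,0,0.088],[-0.007,0.001,-0.09,0.005,-0.003,0,0.088],[-0.007,0.001,-0.09,0.005,-0.003,0,0.088]]' 
python3 - <<'E'
from h import *
o=env.observe(); im=capture("wrist"); print(o["eef_pos"],R.from_quat(o["eef_rot"]).as_matrix().round(4).tolist())
D=tr("wrist","short_board"); KW=cam("wrist",o)
x,f=fitbox(D[0]["mask"],.045,.11,.022,[.4457,.3198,.375],KW); print(x,f)
overlay(im,[D[0]["mask"]],"pics/w8.png")
E
```

```text
clock: 13.02
eef_pos: [0.4467, 0.3201, 0.1135]
eef_rot: [0.983, 0.185, 0.004, -0.001]
contact_force: [0.6, -0.5, 0.4]
width: 1.003
[0.44669446 0.32013141 0.11348393] [[0.9316, 0.3633, 0.0069], [0.3633, -0.9317, 0.0028], [0.0074, -0.0001, -1.0]]
wrist short_board 0.56 [278. 213.] 10437
[0.4459375  0.31945224 0.37030812] 0.028021128848195076
```

View pics/w8.png

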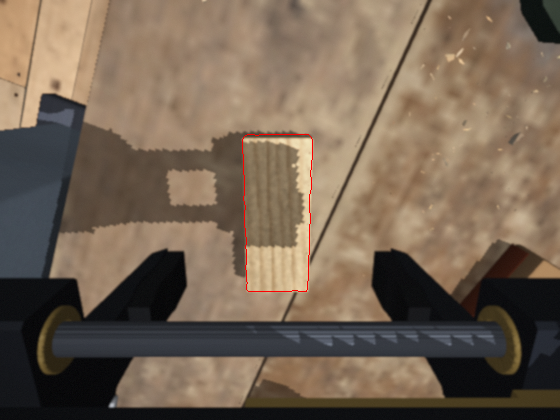

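```bash
python3 -m inch '[[-0.0005,-0.0005,-0.03,0,0.003,0,0.088],[-0.0005,-0.0005,-0.06,0,0.003,0,0.088],[-0.0005,-0.0005,-0.082,0,0.003,0,0.088],[-0.0005,-0.0005,-0.091,0,0.003,0,0.088],[-0.0005,-0.0005,-0.091,0,0.003,0,0.088],[-0.0005,-0.0005,-0.091,0,0.003,0,0.05],[-0.0005,-0.0005,-0.091,0,0.003,0,0.036],[-0.0005,-0.0005,-0.091,0,0.003,0,0.036],[-0.0005,-0.0005,-0.091,0,0.003,0,0.036],[-0.0005,-0.0005,-0.091,0,0.003,0,0.036],[-0.0005,-0.0005,-0.091,0,0.003,0,0.036],[-0.0005,-0.0005,-0.091,0,0.003,0,0.036]]' 20
python3 -c "
from goal import *
o=env.observe();print(o['eef_pos'],R.from_quat(o['eef_rot']).as_matrix().round(4).tolist())"
```

```text
clock: 14.12
eef_pos: [0.4455, 0.3198, 0.0215]
eef_rot: [0.983, 0.185, 0.002, -0.001]
contact_force: [-0.3, 0.0, 2.0]
width: 0.509
[0.44551505 0.31980666 0.02148347] [[0.9317, 0.3632, 0.0028], [0.3632, -0.9317, 0.0026], [0.0036, -0.0014, -1.0]]
```

The grip reads 44.8 mm, which matches the 45 mm width. Now I'll lift and compute the move.

```bash
python3 -m inch '[[0,0,0.02,0,0,0,0.036],[0,0,0.05,0,0,0,0.036],[0,0,0.09,0,0,0,0.036],[0,0,0.13,0,0,0,0.036],[0,0,0.17,0,0,0,0.036],[0,0,0.18,0,0,0,0.036],[0,0,0.18,0,0,0,0.036]]' 
python3 -c "
from goal import *
goal(.075,-.07,.0715); cur()"
```

```text
clock: 14.7
eef_pos: [0.4478, 0.3213, 0.2061]
eef_rot: [0.983, 0.185, 0.006, -0.003]
contact_force: [0.5, 0.4, -0.5]
width: 0.51
shift [ 0.0798 -0.362  -0.0736] turn [-0.3025 -0.3447  0.9918] tgt [ 0.5276 -0.0406  0.1325]
face [-0.0262  0.2707  0.1999] roterr in face axes [ 0.2082 -0.3951  0.9973] force in face [ 0.18  0.53 -0.61] w 44.9 14.7
```

```bash
python3 -m inch '[[0.0067,-0.03,0,-0.025,-0.029,0.083,0.036],[0.0133,-0.06,0,-0.05,-0.057,0.165,0.036],[0.02,-0.09,0,-0.076,-0.086,0.248,0.036],[0.0266,-0.12,0,-0.101,-0.115,0.331,0.036],[0.033,-0.15,0,-0.126,-0.144,0.413,0.036],[0.04,-0.18,0,-0.151,-0.172,0.496,0.036],[0.0466,-0.211,0,-0.176,-0.201,0.579,0.036],[0.053,-0.241,0,-0.202,-0.23,0.661,0.036],[0.06,-0.271,0,-0.227,-0.259,0.744,0.036],[0.0665,-0.302,-0.01,-0.252,-0.287,0.8265,0.036],[0.073,-0.332,-0.03,-0.277,-0.316,0.909,0.036],[0.08,-0.362,-0.05,-0.3025,-0.345,0.992,0.036]]' 
python3 -m inch '[[0,0,-0.012,0,0,0,0.036],[0,0,-0.022,0,0,0,0.036],[0,0,-0.022,0,0,0,0.036],[0,0,-0.022,0,0,0,0.036]]'
python3 -c "
from goal import *
goal(.068,-.07,.030); cur()"
```

```text
clock: 15.7
eef_pos: [0.5229, -0.0397, 0.1508]
eef_rot: [0.755, 0.62, 0.133, 0.168]
contact_force: [0.9, 0.8, -1.4]
width: 0.506
clock: 16.03
eef_pos: [0.5232, -0.0376, 0.1294]
eef_rot: [0.756, 0.619, 0.133, 0.167]
contact_force: [0.9, 1.4, 0.2]
width: 0.513
shift [ 0.0154 -0.0051 -0.0375] turn [ 0.0035 -0.0077  0.0131] tgt [ 0.5386 -0.0427  0.0919]
face [ 0.0693 -0.0679  0.0708] roterr in face axes [ 0.01   -0.0069  0.0098] force in face [ 0.66  1.57 -0.1 ] w 45.2 16.0333
```

```bash
python3 -m inch '[[0.005,-0.002,-0.012,0.002,-0.004,0.006,0.036],[0.01,-0.004,-0.024,0.0035,-0.0077,0.013,0.036],[0.0155,-0.005,-0.0375,0.0035,-0.0077,0.013,0.036],[0.0155,-0.005,-0.0375,0.0035,-0.0077,0.013,0.036],[0.0155,-0.005,-0.0375,0.0035,-0.0077,0.013,0.036],[0.0155,-0.005,-0.0375,0.0035,-0.0077,0.013,0.036]]' 
python3 -c "
from goal import *
goal(.065,-.07,.0225); cur()
im=capture('wrist'); D=tr('wrist','short_board'); overlay(im,[d['mask'] for d in D[:1]],'pics/w9.png')"
```

```text
clock: 16.53
eef_pos: [0.5408, -0.0425, 0.0951]
eef_rot: [0.751, 0.623, 0.14, 0.169]
contact_force: [0.7, 0.5, -0.2]
width: 0.509
shift [-0.0017 -0.0004 -0.0112] turn [ 0.0007  0.0052 -0.001 ] tgt [ 0.5391 -0.0428  0.0839]
face [ 0.0712 -0.0693  0.032 ] roterr in face axes [-0.0007  0.0053 -0.0007] force in face [ 0.47  0.63 -0.48] w 44.8 16.5333
wrist short_board 0.9 [279. 256.] 22396
wrist short_board 0.25 [356. 153.] 68742
```

View pics/w9.png

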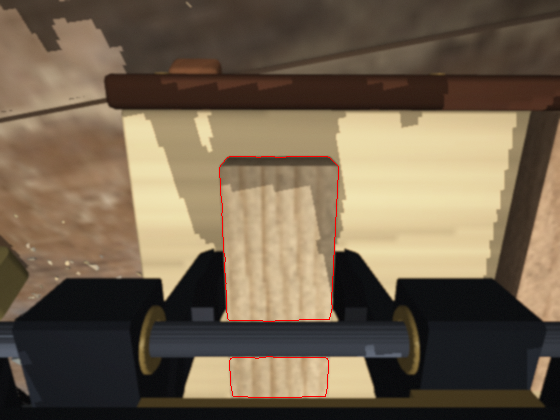

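```bash
python3 -m inch '[[0.001,0,-0.003,0,0.002,0,0.036],[0.0025,-0.0005,-0.006,0,0.004,0,0.036],[0.0035,-0.0007,-0.008,0,0.004,0,0.036],[0.0005,0,-0.0094,0,0.004,0,0.036],[-0.0025,0.0005,-0.0108,0,0.004,0,0.036],[-0.005,0.001,-0.012,0,0.004,0,0.036],[-0.005,0.001,-0.012,0,0.004,0,0.036],[-0.005,0.001,-0.012,0,0.004,0,0.036]]' 
python3 -c "
from goal import *
cur()"
```

```text
clock: 17.3
eef_pos: [0.5347, -0.0422, 0.0819]
eef_rot: [0.752, 0.622, 0.138, 0.167]
contact_force: [0.2, -0.3, -1.5]
width: 0.509
face [ 0.0601 -0.0702  0.0226] roterr in face axes [ 0.0007 -0.0002  0.0002] force in face [-0.41 -0.22 -1.42] w 44.8 17.3
```

```bash
python3 -m inch '[[-0.002,0.0004,-0.001,0,0,0,0.036],[-0.004,0.0008,-0.002,0,0,0,0.036],[-0.0045,0.0008,-0.0021,0,0,0,0.036],[-0.0045,0.0008,-0.0021,0,0,0,0.036]]' >/dev/null
python3 -c "
from goal import *
cur()"
for i in 1 2 3 4; do python3 -m inch '[[-0.0009,0.0002,-0.0004,0,0,0,0.036],[-0.0009,0.0002,-0.0004,0,0,0,0.036]]' >/dev/null
python3 -c "
from goal import *
cur()"; done
```

```text
face [ 0.0553 -0.0703  0.0226] roterr in face axes [ 0.0007 -0.0001  0.0001] force in face [-0.46  0.03 -0.39] w 44.9 17.6333
face [ 0.0545 -0.0702  0.0227] roterr in face axes [0.0007 0.0001 0.0001] force in face [-0.79 -0.1  -1.22] w 44.5 17.8
face [ 0.0534 -0.0702  0.0227] roterr in face axes [0.0007 0.     0.0002] force in face [-0.57 -0.18 -1.11] w 44.7 17.9667
face [ 0.0523 -0.0701  0.0227] roterr in face axes [ 0.0007 -0.0001  0.0001] force in face [-0.76  0.05 -1.29] w 45.0 18.1333
face [ 0.0522 -0.0701  0.0229] roterr in face axes [0.0006 0.0015 0.0001] force in face [ 0.63 -1.02 -1.57] w 44.6 18.3
```

Contact is starting at x=52.2 mm. I'll press the lip a little more, then lower.

```bash
for i in 1 2; do python3 -m inch '[[-0.0009,0.0002,-0.0004,0,0,0,0.036],[-0.0009,0.0002,-0.0004,0,0,0,0.036]]' >/dev/null
python3 -c "
from goal import *
cur()"; done
for i in 1 2; do python3 -m inch '[[0.0006,-0.0001,-0.0009,0,0,0,0.036],[0.0006,-0.0001,-0.0009,0,0,0,0.036]]' >/dev/null
python3 -c "
from goal import *
cur()"; done
```

```text
face [ 0.0521 -0.0701  0.0231] roterr in face axes [0.0005 0.0031 0.0001] force in face [ 3.61 -1.63 -1.79] w 44.7 18.4667
face [ 0.0521 -0.07    0.0234] roterr in face axes [0.0003 0.0049 0.0001] force in face [ 4.78 -1.38 -2.52] w 44.7 18.6333
face [ 0.0521 -0.0699  0.0223] roterr in face axes [0.0003 0.0042 0.0004] force in face [ 6.47 -1.86  2.24] w 44.4 18.8
face [ 0.0522 -0.0699  0.0213] roterr in face axes [0.0004 0.0038 0.0002] force in face [ 4.97 -0.81  4.48] w 44.7 18.9667
```

```bash
for i in 1; do python3 -m inch '[[0.0006,-0.0001,-0.0009,0,0,0,0.036],[0.0006,-0.0001,-0.0009,0,0,0,0.036]]' >/dev/null
python3 -c "
from goal import *
cur()"; done
```

```text
face [ 0.0522 -0.0699  0.0209] roterr in face axes [0.0006 0.0031 0.0001] force in face [ 0.96 -1.82 17.58] w 45.1 19.1333
```

Face contact. I'll ease off, press slightly towards the lip, release and retreat.

```bash
python3 -m inch '[[-0.0008,0.0002,0.0005,0,0,0,0.036],[-0.0008,0.0002,0.0005,0,0,0,0.036],[-0.0008,0.0002,0.0005,0,0,0,0.05],[-0.0008,0.0002,0.0005,0,0,0,0.058],[-0.0008,0.0002,0.0005,0,0,0,0.058],[-0.0008,0.0002,0.0005,0,0,0,0.058],[-0.0008,0.0002,0.0005,0,0,0,0.058]]' >/dev/null
python3 -c "
from goal import *
cur()"
python3 -m inch '[[-0.008,0.0015,0.018,0,0,0,0.058],[-0.016,0.003,0.036,0,0,0,0.058],[-0.033,0.006,0.073,0,0,0,0.07],[-0.05,0.015,0.109,0,0,0,0.08],[-0.06,0.03,0.14,0,0,0,0.088],[-0.07,0.06,0.16,0,0,0,0.088],[-0.07,0.08,0.16,0,0,0,0.088],[-0.07,0.08,0.16,0,0,0,0.088],[-0.07,0.08,0.16,0,0,0,0.088]]'
python3 - <<'E'
from goal import *
cur(); o=env.observe(); KW=cam('wrist',o); im=capture('wrist'); ms=[]
for n,z in (('long_board',.018),('short_board',.022)):
    D=tr('wrist',n); ms.append(D[0]['mask'])
    c=max(cv2.findContours(D[0]['mask'].astype(np.uint8),0,2)[0],key=cv2.contourArea)[:,0,:]
    P=(onplane(c,KW,fz,F[:3,3]+z*fz)-F[:3,3])@F[:3,:3]
    print(cv2.minAreaRect((P[:,:2]*1000).astype(np.float32)),P.min(0),P.max(0))
overlay(im,ms,'pics/w10.png')
im=capture('scene');cv2.imwrite('pics/s10.png',im[100:300,150:400].repeat(3,0).repeat(3,1))
im=capture('side');cv2.imwrite('pics/sd10.png',im[150:270,180:340].repeat(4,0).repeat(4,1))
E
```

```text
face [ 0.0481 -0.07    0.0199] roterr in face axes [ 0.0008 -0.0021  0.    ] force in face [ 0.28  0.22 -0.62] w 58.0 19.7167
clock: 20.47
eef_pos: [0.4558, 0.0405, 0.2353]
eef_rot: [0.751, 0.624, 0.138, 0.167]
contact_force: [-0.3, -0.4, -0.9]
width: 1.0
face [ 0.0408 -0.0037  0.2009] roterr in face axes [-0.0002  0.0001 -0.0029] force in face [-0.59 -0.4  -0.75] w 88.0 20.4667
wrist long_board 0.93 [356. 202.] 8953
wrist long_board 0.73 [209. 194.] 5972
((68.26754760742188, 71.03485107421875), (142.3777618408203, 63.232696533203125), 0.07104023545980453) [-0.00295513  0.03941047  0.018     ] [0.13948789 0.10261636 0.018     ]
wrist short_board 0.64 [209. 196.] 5932
((52.63380813598633, -67.70420837402344), (48.41912078857422, 111.35151672363281), 89.26329803466797) [-0.00286441 -0.09221464  0.022     ] [ 0.10802937 -0.04316979  0.022     ]
```

View pics/w10.png

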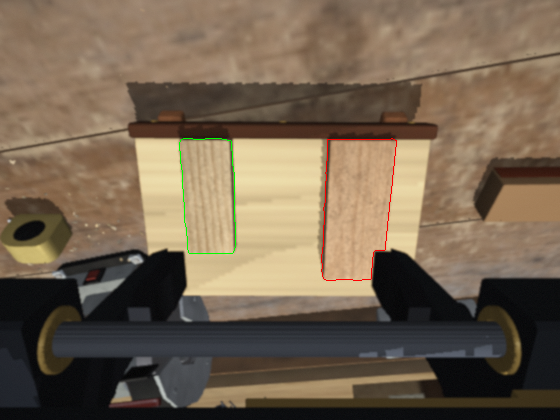

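View pics/s10.png

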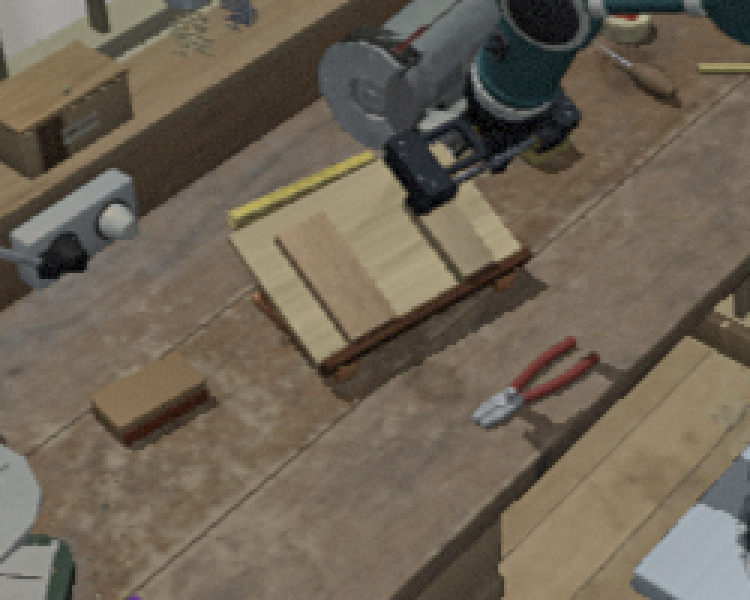

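View pics/sd10.png

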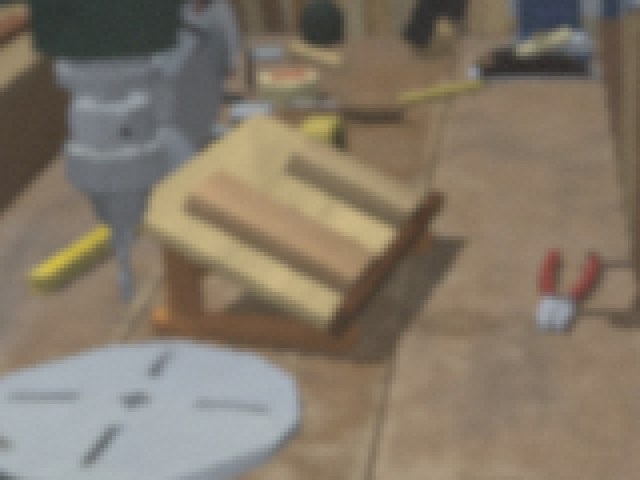

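```bash
python3 -m inch '[[-0.01,0,-0.03,0,0,0,0.088],[-0.02,0,-0.06,0,0,0,0.088],[-0.025,0,-0.07,0,0,0,0.088],[-0.025,0,-0.07,0,0,0,0.088],[-0.025,0,-0.07,0,0,0,0.088]]'
python3 - <<'E'
from goal import *
cur(); im=capture('wrist'); cv2.imwrite('pics/w11.png',im[60:260,120:480].repeat(2,0).repeat(2,1))
sc=capture('scene'); 
import pickle
d=pickle.load(open('d0.pkl','rb'))
for n in ('pliers','sanding_block','tape_measure'):
    print(n,d[n][0]['position'] if d[n] else None); tr('scene',n)
E
```

```text
clock: 21.13
eef_pos: [0.4311, 0.0392, 0.1651]
eef_rot: [0.752, 0.622, 0.137, 0.167]
contact_force: [1.0, 0.1, 0.4]
width: 1.0
face [-0.0107 -0.0096  0.1474] roterr in face axes [ 0.0014 -0.0008  0.0004] force in face [ 1.03  0.26 -0.04] w 88.0 21.1333
pliers [326.5, 231.5]
scene pliers 0.56 [326. 232.] 327
sanding_block [201.6, 232.5]
scene sanding_block 0.74 [202. 233.] 721
scene sanding_block 0.22 [326. 233.] 360
tape_measure [328.4, 146.3]
```

View pics/w11.png

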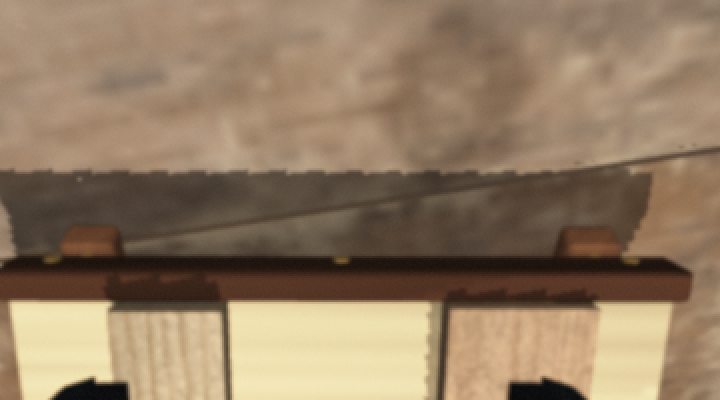

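The close view shows both lower ends against the lip (at about (165,305) and (520,305)), with no face-coloured gap. Pliers and sanding block are unmoved. The arm hides the tape measure in the scene view, but it still shows in the wrist view. Handing in.

```bash
python3 -m inch '[[-0.005,0,0.03,0,0,0,0.088],[-0.005,0,0.06,0,0,0,0.088],[-0.005,0,0.06,0,0,0,0.088],[-0.005,0,0.06,0,0,0,0.088]]'
python3 -c "
from rig import ticket
print(ticket.hand_in())"
```

```text
clock: 21.72
eef_pos: [0.4285, 0.0401, 0.2294]
eef_rot: [0.752, 0.622, 0.141, 0.169]
contact_force: [-1.2, -0.3, -0.1]
width: 0.995
the job is handed in; nothing more can be done
None
```

Both boards are on the stand, lying flat on their faces with their lower ends at the lip, and I handed the job in at 21.7 s. I gripped each board across its width, moved it down until the lip pushed back with about 7 N, lowered it onto the face (at most about 20 N) and released it.

| Board | Half | Angle off square | Position across the stand (mm) | Lower end, face frame (mm) |
|---|---|---|---|---|
| Long | left | 0.1° | y 40 to 103 | about -3 |
| Short | right | 0.7° | y -92 to -43 | about -3 |

- **Lip contact:** The lower ends came out about 3 mm past the nominal lip line. The lip push-back during placing put it at -1.5 mm for the long board and -2.8 mm for the short one. I read this as a small error in my stand estimate, because a close wrist picture showed no gap at either board.
- **Squareness of the short board:** Part of the 0.7° probably comes from the mask taking in the board's side edge. I did not check it separately.
- **Bystanders:** Pliers and sanding block were in their original places. The last network check did not find the tape measure because the arm hid it. It still showed beside the stand in the wrist picture, and nothing went near it. The purple look-alike was left alone.

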